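# Turn the reversible griddle plate smooth side up

### The arm

A 6-joint arm with a two-finger parallel gripper is mounted at the origin on a cart in front of the work surface, level with it; the furniture and walls round the work are solid. World frame = base frame: x ahead of the robot, y to its left, z up, the work surface at z = 0. Lengths are in m, angles in degrees, forces in N, time in s.
With the tool pointing down it reaches from about 0.4 to 0.825 m from the base axis. Payload 7 kg.
Tool frame: the origin (TCP) lies between the finger pads; the fingertips stand 22 mm ahead of it and the grasp point (between the pads) lies 3 mm ahead of it; z points along the fingers, y is the line along which they close (so a half turn about z gives the same grasp; the last joint's range is limited). The gripper opens to 88 mm and grips with 3 to 60 N. Pads are 19 mm wide; open, the fingers measure 130 mm over their backs; the gripper's body (78 mm by 193 mm) begins 47 mm behind the grasp point.
Start: joints at [16.507, 20.546, 0.682, 0, -70.136, -16.507], TCP at [0.675, -0, 0.249] pointing down, gripper open.
Joint ranges: [-176.03, 176.03], [-82.01, 121.73], [-58.28, 71.71], [-173.87, 95.51], [-174.79, -0.11], [-173.66, 173.66]. Speed limits (degrees/s): [136.94, 136.94, 172.46, 180, 180, 180].

### API

Orientations are given as [roll, pitch, yaw] about the fixed x, y, z axes, in that order (R = Rz(yaw) Ry(pitch) Rx(roll)).
In Python, from plant import ctrl gives the robot as it stands.
- The arm moves only by the tool apply_moves, never from a script. Its argument "targets" is a list of rows, each an object with "travel": the shift along the tool's x, y, z in mm, a list of three; "roll": the turn about the tool's z in degrees; "jaw": the finger opening in mm, from 0 to 87.6. In form: [{"travel": [tx, ty, tz], "roll": roll, "jaw": jaw}, ...]. A call has 1 to 10 rows; each row shifts and turns the commanded pose from where the row before left it, along the tool's axes as they then stand; what a row does not reach is not made up. A row lasts 1/10 s, in which the tool goes at most 50 mm and 8.59 degrees, less where a joint would pass 70% of its speed; a pose out of reach is approached as far as the arm can. A call with a gripper value outside its range is refused whole. The fingers move at their own pace and stop on an object; the grip force is fixed at half the most. Time passes only in rows, so rows that do not move let the fingers close. It gives the time, the measured TCP pose, the force, the opening and the grip force at its end, in the units of the state.
- ctrl.get_obs(): the state, without advancing time (a new reading comes with each control period).
- ctrl.snapshot(name): name is "scene" or "side" or "wrist"; returns the picture (400x640x3 uint8, red, green, blue); there is no depth.
- ctrl.calibration(name): a dict with "K" (3x3 intrinsics, pixels), "extrinsics" (4x4, takes a point from camera to world coordinates); the wrist camera has in their place "hand_eye" (4x4, takes a point from camera to tool coordinates, whose origin is the TCP and whose axes are the flange's). Camera axes: x right, y down, z forward; pixel columns grow to the right and rows downward; lengths in m; the calibration is good to about 2 mm. The wrist camera is an equidistant fisheye: a pixel r from the principal point sees the ray r / f radians off the axis. A picture is of the moment at which its call begins: read the wrist's pose just before it. calibration takes no time and is no camera call.
- ctrl.close_job(): hands the job in; it is judged then, once.
The state is a dict: "clock": time; "joint_pos": joint angles; "qvel": joint speeds; "tau": joint torques, N m; "tool_pos": TCP position; "orientation": TCP orientation; "force": force on the tool from outside, world axes, zero at the start; "moment": the same for the moment, N m; "opening": finger opening in m; "gripper_force": force on a finger pad.
Only numpy, scipy, OpenCV 4.12 (cv2) and the standard library are available. Lean on these libraries where they do the work, as an engineer would, in place of code of your own. Each camera call takes 0.05 s, during which the arm holds its last target. There are 200 camera calls.

### The job

The griddle is set up ribbed side up; turn its plate over so that the smooth side is up, and seat it fully home on the base's two pins again, with its pouring spout over the grease cup as now. Do not drop the plate, and leave the mug, mill, jar and tin where they stand.

Things in the scene. Friction and masses are not known exactly. Their poses are not given: they have to be found in the camera images.
- griddle_plate: loose reversible aluminium plate, 0.35 to 0.6 kg. Slab 112 (x) x 124 (y) x 10 (z) mm, origin at the middle of the slab at mid thickness. +z face (up at the start): six ribs along y, 3.5 mm proud, within 28 mm of the middle line; -z face smooth. A loop handle at each x end, 194 mm over all; spout at +y
- bar_a (a point): middle of the handle bar at plate x = -92 mm (nearer the robot at the start), mid thickness. Round bar 10 mm thick along the plate's y; 31 mm free gap between bar and slab; carried by two round arms 10 mm thick at y = -38 and +38 mm. A plate pinched by a bar can pivot about it between the fingers
- bar_b (a point): middle of the equal handle bar at plate x = +92 mm. Hanging from one pinched bar, friction can leave the plate 5 to 15 degrees off vertical, and it is swung further by tipping it against an edge of the base; the lower bar then hangs 184 mm below
- hole (a point): one of the plate's four square 14 mm through holes, at x = -42 and +42, y = +38 and -20 mm; this one (42, 38), mid thickness. They fit the pins as now and also turned end over end (about the plate's y axis), but neither turned half round nor rolled over sideways: then the plate rides up on the pins
- spout (a point): tip of the plate's pouring spout, 77 mm from the plate's origin along its +y
- griddle_base: griddle base, fixed; 104 (x) x 140 (y) mm, origin on the worktop under its middle. The plate lies on two flat rails along y at x = -42 and +42 mm, 20 mm wide, tops 60 mm above the worktop, outer top edges at x = -52 and +52; a 12 mm deep recess between them. The handle bars overhang the base, with free space under them down to the worktop
- pin (a point): tip of one of the base's two brass pins: this one at base (x, y) = (42, 38) mm, the other at (-42, -20) mm. 9 mm high, 12 mm thick at the foot (for 2 mm), tapering to 7 mm at the tip: a seated hole has 1 mm play all round, the taper catches a hole up to 3 mm off
- seat (a point): on the base, 65 mm above the worktop: where the plate's origin lies when it is fully home, either way up; axes as the base
- cup (a point): middle of the mouth of the grease cup (70 x 32 mm, 36 mm high), fixed to the +y side of the base
- mug: white mug with a handle, 78 mm wide, 97 mm high; bystander, origin under its middle
- mill: wooden pepper mill, 58 mm wide, 170 mm high; bystander, origin under its middle
- jar: glass jar with grey lid, 71 mm wide, 110 mm high; bystander, origin under its middle
- tin: green-blue food tin, 75 mm wide, 110 mm high; bystander, origin under its middle

How it is judged (in metres and radians):
At the end, for the whole second after the job is handed in: the plate lies smooth side up (within 3 degrees of level), down on both rails (2 mm) and on both pins (4 mm from its seat), its spout over the cup (tip within 16 mm of the middle of the cup's mouth), at rest (angle between griddle_plate's own z axis and vertical above 3.09 rad and z of griddle_plate in the frame of seat between -0.002 and 0.002 m and horizontal distance between griddle_plate and seat below 0.004 m and horizontal distance between spout and cup below 0.016 m and linear speed of griddle_plate below 0.02 m/s); the robot touches nothing.
It fails at once if the plate is dropped (moves faster than 1 m/s) (linear speed of griddle_plate above 1 m/s).
It fails at once if a bystander is moved by more than 40 mm (distance of any of mug, mill, jar, tin from where it was at the start of the episode above 0.04 m).
It also fails if it takes over 72 s, if anything falls off the work surface, if the arm or the gripper's body presses on something with over 40 N, if the wrist force passes 120 N, or if a joint passes its speed limit or range.

## Working session

There is one attempt and no reset: what is moved stays moved. The work goes in short steps, Python scripts to look and compute and a tool call to move; the robot and the scene stay as the last step left them, time stands still between calls to the robot, and variables do not carry over. Pictures are saved under pics/ and viewed, at most 10 in all, crops included, and the job is handed in when it is done.

Besides the shell and the picture viewer there is one more tool, called after "Emit:" by a JSON object that holds its "op" and its "data", one argument or row to a line. apply_moves: Moves the arm, as the interface text tells. Its arguments: {"type":"object","properties":{"targets":{"type":"array","items":{"type":"object","properties":{"travel":{"type":"array","items":{"type":"number"}},"roll":{"type":"number"},"jaw":{"type":"number"}}}}},"required":["targets"]}

```bash
ls; mkdir -p pics; python3 - <<'E'
from plant import ctrl
import cv2, numpy as np
o=ctrl.get_obs(); print({k:np.round(v,3) for k,v in o.items()})
for n in ("scene","side","wrist"):
    im=ctrl.snapshot(n); cv2.imwrite(f"pics/{n}0.png",im[:,:,::-1])
    c=ctrl.calibration(n); print(n,{k:np.round(v,4).tolist() for k,v in c.items()})
E
```

```text
pics
{'clock': np.float64(0.0), 'joint_pos': array([ 1.6507e+01,  2.0595e+01,  6.3400e-01, -2.1000e-02, -7.0136e+01,
       -1.6507e+01]), 'qvel': array([ 0.072,  0.047,  0.036,  0.108, -0.01 ,  0.009]), 'tau': array([-1.0000e-03, -5.8273e+01,  2.9306e+01,  6.9970e+00,  7.0000e-03,
       -0.0000e+00]), 'tool_pos': array([ 0.675, -0.   ,  0.248]), 'orientation': array([ 1.79902e+02, -8.00000e-03, -9.00070e+01]), 'force': array([-0.723, -0.127,  0.151]), 'moment': array([ 0.023, -0.058,  0.044]), 'gripper_force': np.float64(0.0), 'opening': np.float64(0.088)}
scene {'K': [[434.6251, 0.0, 309.0925], [0.0, 434.6251, 200.7252], [0.0, 0.0, 1.0]], 'extrinsics': [[0.4907, -0.4517, 0.7451, -0.5164], [-0.8712, -0.2374, 0.4298, -0.6519], [-0.0172, -0.86, -0.51, 0.8035], [0.0, 0.0, 0.0, 1.0]]}
side {'K': [[517.5133, 0.0, 316.9051], [0.0, 517.5133, 215.8263], [0.0, 0.0, 1.0]], 'extrinsics': [[-0.8331, -0.1977, 0.5166, -0.3456], [-0.5531, 0.2887, -0.7815, 1.2945], [0.0053, -0.9368, -0.3498, 0.6563], [0.0, 0.0, 0.0, 1.0]]}
wrist {'K': [[309.7069, 0.0, 318.4273], [0.0, 309.7069, 200.079], [0.0, 0.0, 1.0]], 'hand_eye': [[0.0005, -0.9635, -0.2676, 0.0714], [1.0, 0.0005, 0.0001, -0.0009], [0.0001, -0.2676, 0.9635, -0.1367], [0.0, 0.0, 0.0, 1.0]]}
```

View pics/scene0.png

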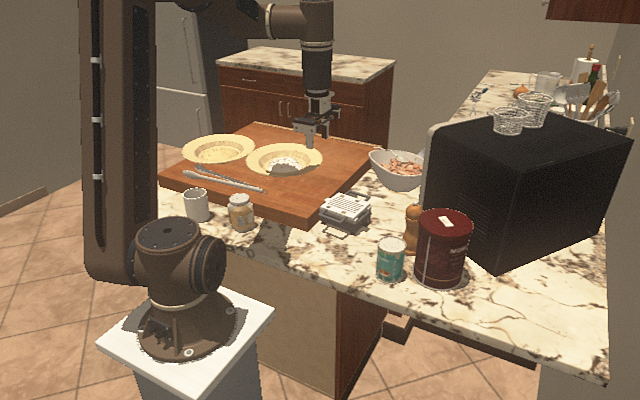

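View pics/wrist0.png

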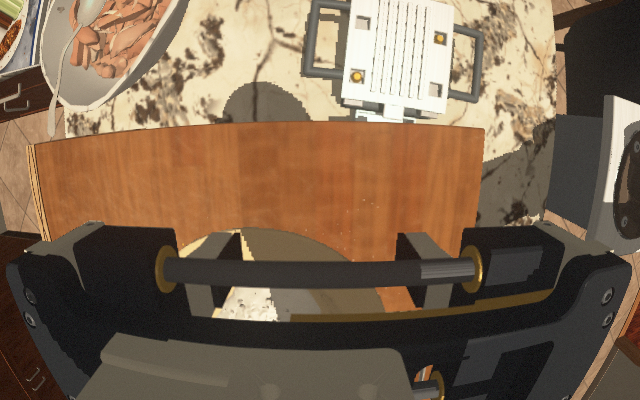

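View pics/side0.png

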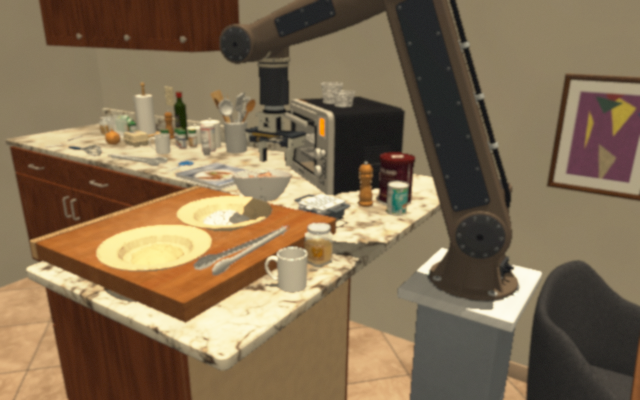

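Scene: the griddle is at about (345,212), with the mill at (412,225), tin at (390,258), jar at (240,212) and mug at (196,205). In the wrist view the brass pins are at about (357,76) and (440,38), bar_a on the right at x≈478, bar_b on the left at x≈310, and the spout points down (towards world +y). Next I'll turn these into positions.

```bash
cat > h.py <<'E'
import numpy as np, cv2
from plant import ctrl
from scipy.spatial.transform import Rotation as R
def T(o):
    M=np.eye(4); M[:3,:3]=R.from_euler('xyz',o['orientation'],degrees=True).as_matrix(); M[:3,3]=o['tool_pos']; return M
def ray(n,px,o=None):
    c=ctrl.calibration(n);K=np.array(c['K']);d=np.array([(px[0]-K[0,2])/K[0,0],(px[1]-K[1,2])/K[1,1],1.])
    if n=='wrist':
        r=np.hypot(d[0],d[1]); d=np.array([d[0]/r*np.sin(r),d[1]/r*np.sin(r),np.cos(r)]); E=T(o)@np.array(c['hand_eye'])
    else: E=np.array(c['extrinsics'])
    return E[:3,3],E[:3,:3]@d
def at(n,px,z,o=None):
    p,d=ray(n,px,o); return p+d*(z-p[2])/d[2]
def proj(n,P,o=None):
    c=ctrl.calibration(n);K=np.array(c['K']);E=T(o)@np.array(c['hand_eye']) if n=='wrist' else np.array(c['extrinsics'])
    q=np.linalg.inv(E)@np.append(P,1); q=q[:3]
    if n=='wrist':
        r=np.hypot(q[0],q[1]);th=np.arctan2(r,q[2]); return K[:2,2]+K[0,0]*th*q[:2]/r
    return K[:2,2]+K[0,0]*q[:2]/q[2]
E
python3 - <<'E'
from h import *
o=ctrl.get_obs()
p1=at('wrist',(357,76),.069,o);p2=at('wrist',(440,38),.069,o)
print('pins',p1,p2)
d=p1-p2; yaw=np.arctan2(d[1],d[0])-np.arctan2(58,84); print('dist',np.hypot(*d[:2]),'want',np.hypot(84,58),'yaw',np.degrees(yaw))
c=R.from_euler('z',yaw).as_matrix(); m=(p1+p2)/2-c@np.array([0,9,0]); print('base',m)
for x in(-92,92): print('bar',m+c@np.array([x,0,0])/1000)
for n,px in dict(mug=(197,220),jar=(241,229),mill=(413,247),tin=(390,280)).items(): print(n,at('scene',px,0))
im=ctrl.snapshot('wrist'); cv2.imwrite('pics/w1.png',cv2.resize(im[0:130,290:500,::-1],None,fx=3.8,fy=3.8,interpolation=2))
E
```

```text
pins [ 0.63659931 -0.11325073  0.069     ] [ 0.54658924 -0.16202244  0.069     ]
dist 0.10237427586888397 want 102.07840124139877 yaw -6.173225554967438
base [-0.3762187 -9.0854485  0.069    ]
bar [-0.46768522 -9.0755553   0.069     ]
bar [-0.28475218 -9.0953417   0.069     ]
mug [0.36816511 0.29983687 0.        ]
jar [0.39497901 0.13396026 0.        ]
mill [ 0.56391881 -0.39153466  0.        ]
tin [ 3.87840481e-01 -3.82880635e-01 -1.11022302e-16]
```

View pics/w1.png

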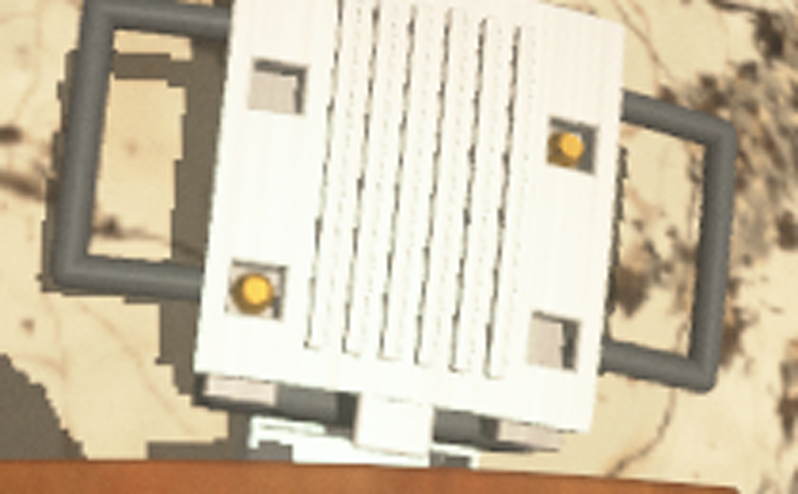

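The pins come out 102.4 mm apart against a true 102.1 mm, which confirms them. The base is at about (0.5906, -0.1466) with yaw -6.2°. I'll pinch bar_a, so first I move above it.

Emit:
{"op": "apply_moves", "data": {
  "targets": [
    {"travel": [23, 29, 15], "roll": 0, "jaw": 20},
    {"travel": [23, 29, 15], "roll": 0, "jaw": 20},
    {"travel": [23, 29, 15], "roll": 0, "jaw": 20},
    {"travel": [23, 29, 15], "roll": 0, "jaw": 20},
    {"travel": [23, 30, 15], "roll": 0, "jaw": 20},
    {"travel": [22, 30, 15], "roll": 6.2, "jaw": 20},
    {"travel": [0, 0, 0], "roll": 0, "jaw": 20},
    {"travel": [0, 0, 0], "roll": 0, "jaw": 20},
    {"travel": [0, 0, 0], "roll": 0, "jaw": 20}
  ]
}}

```text
clock: 1.1
tool_pos: [0.5, -0.1368, 0.1591]
orientation: [-179.9, 0.0, -96.1]
force: [-0.3, 0.6, 0.7]
opening: 0.0233
gripper_force: 0.0
```

```bash
python3 - <<'E'
from h import *
o=ctrl.get_obs(); print(o['tool_pos'],o['orientation'],o['opening'],o['clock'])
im=ctrl.snapshot('wrist'); 
m=np.array([.5906,-.1466,0]); c=R.from_euler('z',-6.17,degrees=True).as_matrix()
W=lambda x,y,z:m+c@np.array([x,y,z])/1000
im=np.ascontiguousarray(im[:,:,::-1])
for P in [(-92,-33,70),(-92,33,70),(-92,0,70),(42,38,69),(-42,-20,69),(92,0,70)]:
    q=proj('wrist',W(*P),o); print(P,q); cv2.circle(im,tuple(int(v) for v in np.round(q)),1,(255,0,255),-1)
cv2.imwrite('pics/w2.png',cv2.resize(im[:,120:520],None,fx=1.5,fy=1.5,interpolation=2))
E
```

```text
[ 0.50001693 -0.1368363   0.15911473] [-1.79922975e+02  3.26305703e-03 -9.61499225e+01] 0.023270455682364424 1.1
(-92, -33, 70) [320.90663803 168.21133056]
(-92, 33, 70) [320.6449924  250.19222301]
(-92, 0, 70) [320.78434615 210.90228419]
(42, 38, 69) [167.96762669 250.66313991]
(-42, -20, 69) [255.13892532 185.20133865]
(92, 0, 70) [115.39740986 209.04768037]
```

View pics/w2.png

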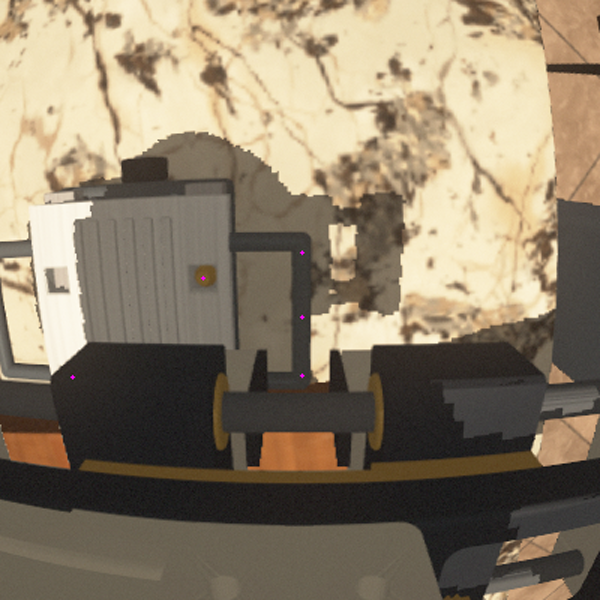

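The overlay matches the bar and the pin to within about 1 mm, and bar_a lies centred between the fingers. I'll descend and pinch it.

Emit:
{"op": "apply_moves", "data": {
  "targets": [
    {"travel": [0, 1, 20], "roll": 0, "jaw": 20},
    {"travel": [0, 0, 20], "roll": 0, "jaw": 20},
    {"travel": [0, 0, 20], "roll": 0, "jaw": 20},
    {"travel": [0, 0, 15], "roll": 0, "jaw": 20},
    {"travel": [0, 0, 13], "roll": 0, "jaw": 20},
    {"travel": [0, 0, 0], "roll": 0, "jaw": 20},
    {"travel": [0, 0, 0], "roll": 0, "jaw": 2},
    {"travel": [0, 0, 0], "roll": 0, "jaw": 2},
    {"travel": [0, 0, 0], "roll": 0, "jaw": 2},
    {"travel": [0, 0, 0], "roll": 0, "jaw": 2}
  ]
}}

```text
clock: 2.15
tool_pos: [0.4988, -0.1368, 0.0713]
orientation: [-179.9, 0.0, -96.2]
force: [1.0, 1.4, 0.9]
opening: 0.0089
gripper_force: 30.0
```

Emit:
{"op": "apply_moves", "data": {
  "targets": [
    {"travel": [0, -1, -19], "roll": 0, "jaw": 2},
    {"travel": [0, -4, -18], "roll": 0, "jaw": 2},
    {"travel": [0, -6, -18], "roll": 0, "jaw": 2},
    {"travel": [0, -8, -17], "roll": 0, "jaw": 2},
    {"travel": [0, -11, -16], "roll": 0, "jaw": 2},
    {"travel": [0, -12, -14], "roll": 0, "jaw": 2},
    {"travel": [0, -14, -12], "roll": 0, "jaw": 2},
    {"travel": [0, -16, -11], "roll": 0, "jaw": 2},
    {"travel": [0, -11, -6], "roll": 0, "jaw": 2},
    {"travel": [0, -12, -5], "roll": 0, "jaw": 2}
  ]
}}

```text
clock: 3.15
tool_pos: [0.592, -0.1472, 0.2064]
orientation: [179.9, 0.0, -96.2]
force: [0.2, -0.9, -5.3]
opening: 0.0088
gripper_force: 30.0
```

```bash
python3 - <<'E'
from h import *
o=ctrl.get_obs(); print(o['tool_pos'],o['force'],o['moment'],o['opening'])
s=ctrl.snapshot('scene');w=ctrl.snapshot('wrist')
a=cv2.resize(s[110:260,270:470],(400,300),interpolation=2);b=cv2.resize(w,(480,300))
cv2.imwrite('pics/c3.png',np.hstack([a[:, :],b[:,80:]])[:,:,::-1])
E
```

```text
[ 0.59195127 -0.14715037  0.20637716] [ 0.16092639 -0.87274926 -5.27787913] [ 0.01018345  0.18169447 -0.01618366] 0.008757981283283547
```

View pics/c3.png

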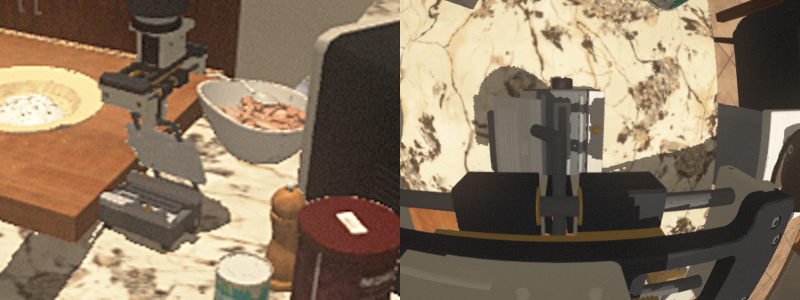

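The plate is pivoting in the pinch and leans on the far rail edge. I'll lift it clear and carry it to the near side of the base.

Emit:
{"op": "apply_moves", "data": {
  "targets": [
    {"travel": [0, 0, -19], "roll": 0, "jaw": 2},
    {"travel": [0, 0, -19], "roll": 0, "jaw": 2},
    {"travel": [0, 0, -19], "roll": 0, "jaw": 2},
    {"travel": [0, 0, -19], "roll": 0, "jaw": 2},
    {"travel": [0, 12, -19], "roll": 0, "jaw": 2},
    {"travel": [0, 24, -3], "roll": 0, "jaw": 2},
    {"travel": [0, 26, 0], "roll": 0, "jaw": 2},
    {"travel": [0, 26, 0], "roll": 0, "jaw": 2},
    {"travel": [0, 22, 0], "roll": 0, "jaw": 2},
    {"travel": [0, 14, 0], "roll": 0, "jaw": 2}
  ]
}}

```text
clock: 4.25
tool_pos: [0.4665, -0.1336, 0.3041]
orientation: [179.9, 0.0, -96.2]
force: [-0.5, 0.5, -3.6]
opening: 0.0091
gripper_force: 30.0
```

Emit:
{"op": "apply_moves", "data": {
  "targets": [
    {"travel": [0, 0, 0], "roll": 0, "jaw": 2},
    {"travel": [0, 0, 0], "roll": 0, "jaw": 2},
    {"travel": [0, 0, 0], "roll": 0, "jaw": 2},
    {"travel": [0, 0, 0], "roll": 0, "jaw": 2}
  ]
}}

```text
clock: 4.65
tool_pos: [0.4697, -0.1338, 0.3042]
orientation: [180.0, -0.0, -96.2]
force: [-0.0, -1.2, -3.6]
opening: 0.0087
gripper_force: 30.0
```

```bash
python3 - <<'E'
from h import *
o=ctrl.get_obs(); print(o['tool_pos'],o['force'],o['moment'],o['opening'])
s=ctrl.snapshot('scene');w=ctrl.snapshot('wrist')
a=cv2.resize(s[130:260,230:390],(480,390),interpolation=2);b=w[:390,160:480]
cv2.imwrite('pics/c4.png',np.hstack([a,b])[:,:,::-1])
E
```

```text
[ 0.46967434 -0.13375844  0.30417879] [-0.00847227 -1.18276074 -3.55760339] [0.03943868 0.13073151 0.02105718] 0.008735951925301765
```

View pics/c4.png

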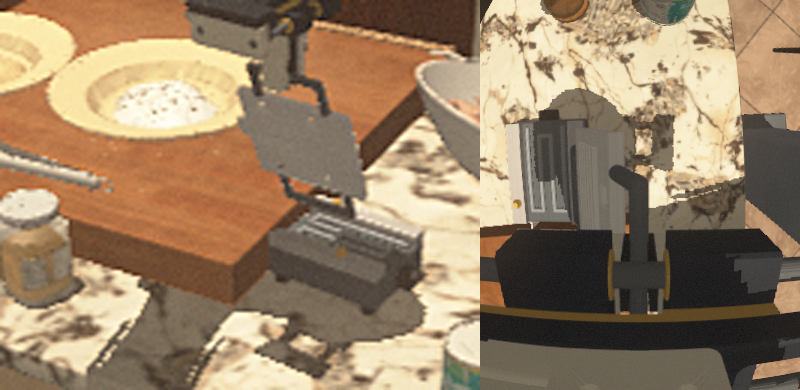

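```bash
python3 - <<'E'
from h import *
o=ctrl.get_obs(); c=R.from_euler('z',-6.17,degrees=True).as_matrix()
a=o['tool_pos']+[0,0,-.005]; print('bar_a',proj('scene',a))
for f in range(0,40,5):
    r=np.radians(f);d=c@np.array([np.sin(r),0,-np.cos(r)]);e=c@np.array([0,.038,0])
    print(f,proj('scene',a+.184*d),proj('scene',a+.184*d+e),proj('scene',a+.184*d-e),(a+.184*d).round(3))
E
```

```text
bar_a [323.82164369 152.56866117]
0 [323.81918667 208.58764728] [313.48711042 204.93349639] [334.46032204 212.35110328] [ 0.47  -0.134  0.115]
5 [326.76710969 206.08703592] [316.47580043 202.4983427 ] [337.36370522 209.78218583] [ 0.485 -0.136  0.116]
10 [329.64848779 203.25330942] [319.39219227 199.73170963] [340.20671147 206.87857922] [ 0.501 -0.137  0.118]
15 [332.44849738 200.10994548] [322.22128893 196.65663009] [342.97469744 203.66421828] [ 0.517 -0.139  0.121]
20 [335.15333614 196.68056068] [324.94913908 193.29632239] [345.65401517 200.16312769] [ 0.532 -0.141  0.126]
25 [337.75014009 192.98881194] [327.56275373 189.67408906] [348.23192984 196.39932638] [ 0.547 -0.142  0.132]
30 [340.22689854 189.05833609] [330.05002095 185.81325306] [350.69653529 192.39677071] [ 0.561 -0.144  0.14 ]
35 [342.57237018 184.91272291] [332.39962179 181.73712696] [353.03667032 188.17933168] [ 0.574 -0.145  0.148]
```

The plate hangs about 21° short of vertical. I'll move 20 mm further toward the robot and lower it, so the near rail's edge meets its ribbed face close to the lower end.

Emit:
{"op": "apply_moves", "data": {
  "targets": [
    {"travel": [0, 10, 5], "roll": 0, "jaw": 2},
    {"travel": [0, 10, 15], "roll": 0, "jaw": 2},
    {"travel": [0, 0, 20], "roll": 0, "jaw": 2},
    {"travel": [0, 0, 20], "roll": 0, "jaw": 2},
    {"travel": [0, 0, 20], "roll": 0, "jaw": 2},
    {"travel": [0, 0, 15], "roll": 0, "jaw": 2},
    {"travel": [0, 0, 10], "roll": 0, "jaw": 2},
    {"travel": [0, 0, 0], "roll": 0, "jaw": 2},
    {"travel": [0, 0, 0], "roll": 0, "jaw": 2}
  ]
}}

```text
clock: 5.65
tool_pos: [0.4494, -0.1317, 0.2]
orientation: [-180.0, -0.0, -96.2]
force: [0.4, -0.1, -4.3]
opening: 0.0087
gripper_force: 30.0
```

```bash
python3 - <<'E'
from h import *
o=ctrl.get_obs(); c=R.from_euler('z',-6.17,degrees=True).as_matrix()
print(o['tool_pos'],o['force'],'base xy',c.T@(o['tool_pos']-[.5906,-.1466,0]))
s=ctrl.snapshot('scene');w=ctrl.snapshot('wrist')
a=cv2.resize(s[130:260,230:390],(480,390),interpolation=2);b=w[:390,160:480]
cv2.imwrite('pics/c5.png',np.hstack([a,b])[:,:,::-1])
E
```

```text
[ 0.44942044 -0.13167252  0.19998072] [ 0.36107523 -0.05952123 -4.31483591] base xy [-0.14196615 -0.0003328   0.19998072]
```

View pics/c5.png

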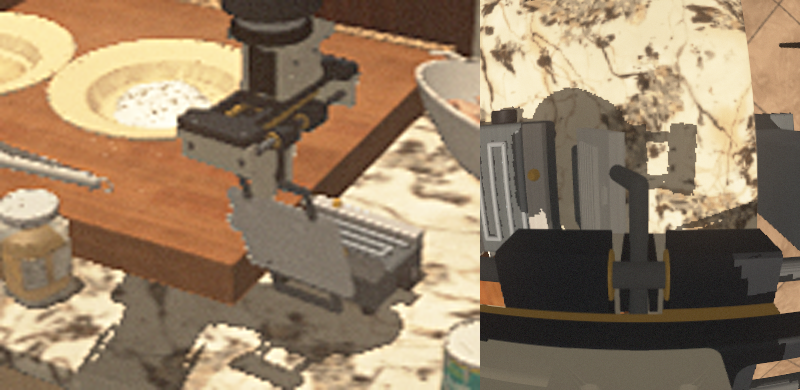

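The plate hangs clear beside the near rail, with no contact. Now I tip it over that rail's edge along an arc.

Emit:
{"op": "apply_moves", "data": {
  "targets": [
    {"travel": [0, -17, 0], "roll": 0, "jaw": 2},
    {"travel": [0, -17, 0], "roll": 0, "jaw": 2},
    {"travel": [0, -17, -4], "roll": 0, "jaw": 2},
    {"travel": [0, -17, -4], "roll": 0, "jaw": 2},
    {"travel": [0, -17, -2], "roll": 0, "jaw": 2},
    {"travel": [0, -19, 1], "roll": 0, "jaw": 2},
    {"travel": [0, -18, 3], "roll": 0, "jaw": 2},
    {"travel": [0, -18, 5], "roll": 0, "jaw": 2},
    {"travel": [0, -17, 8], "roll": 0, "jaw": 2},
    {"travel": [0, 0, 0], "roll": 0, "jaw": 2}
  ]
}}

```text
clock: 6.75
tool_pos: [0.6064, -0.1487, 0.1918]
orientation: [179.9, -0.0, -96.2]
force: [-2.1, 0.6, -1.7]
opening: 0.0087
gripper_force: 30.0
```

```bash
python3 - <<'E'
from h import *
o=ctrl.get_obs(); c=R.from_euler('z',-6.17,degrees=True).as_matrix()
print(o['tool_pos'],o['force'],'base xy',c.T@(o['tool_pos']-[.5906,-.1466,0]))
s=ctrl.snapshot('scene');w=ctrl.snapshot('wrist')
a=cv2.resize(s[130:260,250:410],(480,390),interpolation=2);b=w[:390,160:480]
cv2.imwrite('pics/c6.png',np.hstack([a,b])[:,:,::-1])
E
```

```text
[ 0.60642716 -0.14874719  0.19183862] [-2.14116598  0.56092857 -1.70872689] base xy [ 0.01596626 -0.00043366  0.19183862]
```

View pics/c6.png

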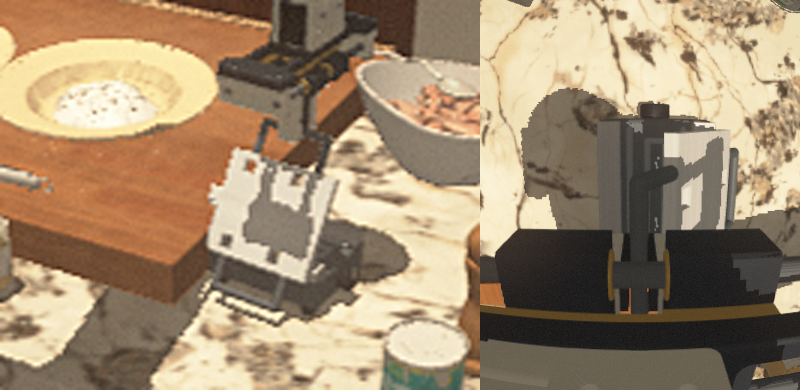

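The plate has tipped past vertical, smooth side up, leaning on the near rail edge. I continue the arc down to just short of level.

Emit:
{"op": "apply_moves", "data": {
  "targets": [
    {"travel": [0, -16, 10], "roll": 0, "jaw": 2},
    {"travel": [0, -15, 12], "roll": 0, "jaw": 2},
    {"travel": [0, -13, 13], "roll": 0, "jaw": 2},
    {"travel": [0, -11, 16], "roll": 0, "jaw": 2},
    {"travel": [0, -9, 16], "roll": 0, "jaw": 2},
    {"travel": [0, -7, 17], "roll": 0, "jaw": 2},
    {"travel": [0, -2, 9], "roll": 0, "jaw": 2},
    {"travel": [0, 0, 0], "roll": 0, "jaw": 2},
    {"travel": [0, 0, 0], "roll": 0, "jaw": 2}
  ]
}}

```text
clock: 7.75
tool_pos: [0.6782, -0.1564, 0.1]
orientation: [-180.0, 0.0, -96.2]
force: [0.6, 0.4, -0.6]
opening: 0.0093
gripper_force: 30.0
```

```bash
python3 - <<'E'
from h import *
o=ctrl.get_obs(); c=R.from_euler('z',-6.17,degrees=True).as_matrix()
print(o['tool_pos'],o['force'],'base xy',c.T@(o['tool_pos']-[.5906,-.1466,0]))
s=ctrl.snapshot('scene');w=ctrl.snapshot('wrist')
a=cv2.resize(s[165:255,300:400],(400,360),interpolation=2);b=cv2.resize(w[60:240,280:480],(400,360),interpolation=2)
cv2.imwrite('pics/c7.png',np.hstack([a,b])[:,:,::-1])
E
```

```text
[ 0.67816266 -0.15635569  0.10001802] [ 0.55597047  0.36359539 -0.57566451] base xy [ 0.08810397 -0.00028805  0.10001802]
```

View pics/c7.png

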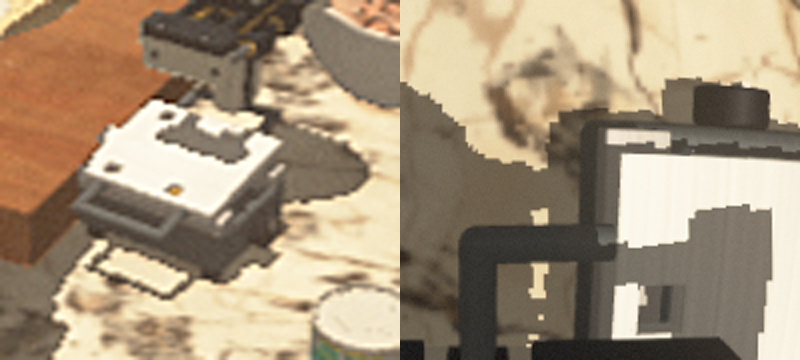

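The near pin is already showing in its hole, and the plate lies about 11° from level. I lower the rest.

Emit:
{"op": "apply_moves", "data": {
  "targets": [
    {"travel": [0, -2, 8], "roll": 0, "jaw": 2},
    {"travel": [0, -1, 7], "roll": 0, "jaw": 2},
    {"travel": [0, -1, 6], "roll": 0, "jaw": 2},
    {"travel": [0, 0, 4], "roll": 0, "jaw": 2},
    {"travel": [0, 0, 3], "roll": 0, "jaw": 2},
    {"travel": [0, 0, 0], "roll": 0, "jaw": 2},
    {"travel": [0, 0, 0], "roll": 0, "jaw": 2}
  ]
}}

```text
clock: 8.55
tool_pos: [0.6821, -0.1573, 0.0725]
orientation: [-180.0, -0.0, -96.2]
force: [-5.0, 0.6, 8.2]
opening: 0.0088
gripper_force: 30.0
```

```bash
python3 - <<'E'
from h import *
o=ctrl.get_obs(); c=R.from_euler('z',-6.17,degrees=True).as_matrix()
print(o['tool_pos'],o['force'],o['moment'],'base xy',c.T@(o['tool_pos']-[.5906,-.1466,0]))
E
```

```text
[ 0.68207917 -0.15725889  0.07251398] [-4.97129424  0.60674796  8.18584559] [ 0.15689213  1.58245152 -0.03526907] base xy [ 0.09209487 -0.00076507  0.07251398]
```

Contact is felt at about seat height. I open slightly, rise and check.

Emit:
{"op": "apply_moves", "data": {
  "targets": [
    {"travel": [0, 0, 0], "roll": 0, "jaw": 18},
    {"travel": [0, 0, 0], "roll": 0, "jaw": 18},
    {"travel": [0, 0, 0], "roll": 0, "jaw": 18},
    {"travel": [0, 0, 0], "roll": 0, "jaw": 18},
    {"travel": [0, 0, -20], "roll": 0, "jaw": 18},
    {"travel": [0, 0, -30], "roll": 0, "jaw": 18},
    {"travel": [0, 10, -30], "roll": 0, "jaw": 18},
    {"travel": [25, 30, -30], "roll": 0, "jaw": 18},
    {"travel": [0, 30, -30], "roll": 0, "jaw": 18},
    {"travel": [0, 0, 0], "roll": 0, "jaw": 18}
  ]
}}

```text
clock: 9.55
tool_pos: [0.609, -0.1749, 0.217]
orientation: [-179.6, 0.0, -96.2]
force: [1.1, -0.0, -0.3]
opening: 0.0177
gripper_force: 0.0
```

```bash
python3 - <<'E'
from h import *
o=ctrl.get_obs(); print(o['tool_pos'],o['force'])
w=ctrl.snapshot('wrist');s=ctrl.snapshot('side')
m=np.array([.5906,-.1466,0]); c=R.from_euler('z',-6.17,degrees=True).as_matrix()
w=np.ascontiguousarray(w[:,:,::-1])
w=cv2.resize(w[90:260,190:450],None,fx=3,fy=3,interpolation=2)
for P in [(-92,-38,70),(92,-38,70),(-56,-62,70),(56,-62,70),(42,-20,70),(42,38,69),(-42,-20,69),(-42,38,70)]:
    q=(proj('wrist',m+c@np.array(P)/1000,o)-[190,90]+.5)*3; cv2.circle(w,tuple(int(v) for v in q),3,(255,0,255),-1)
cv2.imwrite('pics/w8.png',w)
E
```

```text
[ 0.60901581 -0.17490215  0.21702084] [ 1.10770785 -0.01407929 -0.27264006]
```

View pics/w8.png

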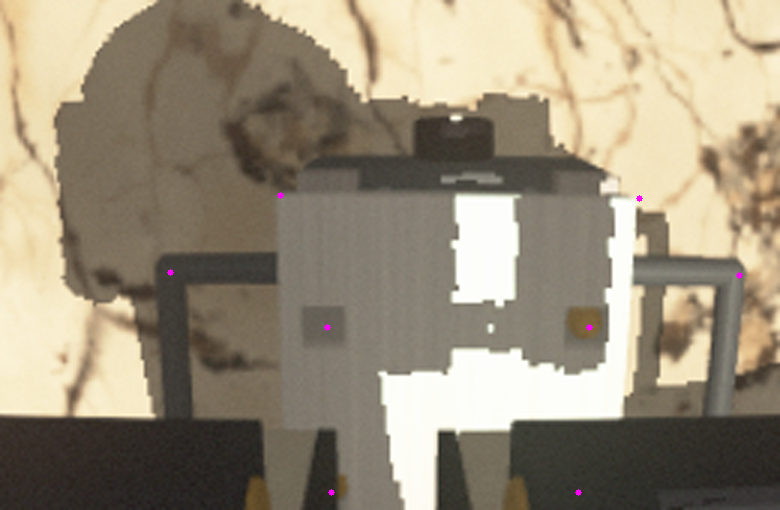

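The smooth side is up, and the -20 mm hole row and corners match the predicted seat to about 1 mm. The pin at (585,322) sits in its hole. My picture viewing allowance is used up (I count 11 against the 10 allowed), so I'll check the +x side by touching it gently with closed fingertips.

Emit:
{"op": "apply_moves", "data": {
  "targets": [
    {"travel": [-34, -21, 0], "roll": 0, "jaw": 0},
    {"travel": [0, 0, 30], "roll": 0, "jaw": 0},
    {"travel": [0, 0, 30], "roll": 0, "jaw": 0},
    {"travel": [0, 0, 30], "roll": 0, "jaw": 0},
    {"travel": [0, 0, 20], "roll": 0, "jaw": 0},
    {"travel": [0, 0, 5], "roll": 0, "jaw": 0},
    {"travel": [0, 0, 3], "roll": 0, "jaw": 0},
    {"travel": [0, 0, 2], "roll": 0, "jaw": 0},
    {"travel": [0, 0, 0], "roll": 0, "jaw": 0}
  ]
}}

```text
clock: 10.55
tool_pos: [0.6333, -0.1425, 0.0923]
orientation: [179.9, -0.0, -96.2]
force: [-7.4, 2.6, 10.3]
opening: 0.0006
gripper_force: 5.2
```

Emit:
{"op": "apply_moves", "data": {
  "targets": [
    {"travel": [0, 0, 2], "roll": 0, "jaw": 0},
    {"travel": [0, 0, 2], "roll": 0, "jaw": 0},
    {"travel": [0, 0, 0], "roll": 0, "jaw": 0}
  ]
}}

```text
clock: 10.85
tool_pos: [0.6333, -0.1425, 0.0921]
orientation: [179.9, -0.1, -96.1]
force: [-17.8, 7.0, 35.6]
opening: 0.0006
gripper_force: 18.1
```

Emit:
{"op": "apply_moves", "data": {
  "targets": [
    {"travel": [0, 0, 2], "roll": 0, "jaw": 0},
    {"travel": [0, 0, 0], "roll": 0, "jaw": 0}
  ]
}}

```text
clock: 11.05
tool_pos: [0.6334, -0.1425, 0.092]
orientation: [180.0, -0.1, -96.1]
force: [-23.3, 9.7, 48.6]
opening: 0.0004
gripper_force: 24.7
```

The surface is at 0.092 - 0.022 = 0.070 m, exactly seated on the +x side. I'll back off and check the near side the same way.

Emit:
{"op": "apply_moves", "data": {
  "targets": [
    {"travel": [0, 0, -8], "roll": 0, "jaw": 0},
    {"travel": [0, 0, -20], "roll": 0, "jaw": 0},
    {"travel": [0, 42, 0], "roll": 0, "jaw": 0},
    {"travel": [0, 42, 0], "roll": 0, "jaw": 0},
    {"travel": [0, 0, 10], "roll": 0, "jaw": 0},
    {"travel": [0, 0, 6], "roll": 0, "jaw": 0},
    {"travel": [0, 0, 4], "roll": 0, "jaw": 0},
    {"travel": [0, 0, 2], "roll": 0, "jaw": 0},
    {"travel": [0, 0, 2], "roll": 0, "jaw": 0},
    {"travel": [0, 0, 0], "roll": 0, "jaw": 0}
  ]
}}

```text
clock: 12.05
tool_pos: [0.5517, -0.1336, 0.0921]
orientation: [-180.0, -0.0, -96.1]
force: [-10.6, 6.1, 29.6]
opening: 0.0004
gripper_force: 14.4
```

Emit:
{"op": "apply_moves", "data": {
  "targets": [
    {"travel": [0, 0, -10], "roll": 0, "jaw": 0},
    {"travel": [0, 0, -30], "roll": 0, "jaw": 0},
    {"travel": [0, 0, -40], "roll": 0, "jaw": 0},
    {"travel": [0, -20, -40], "roll": 0, "jaw": 0},
    {"travel": [-50, -20, 0], "roll": 0, "jaw": 0},
    {"travel": [-40, -10, 0], "roll": 0, "jaw": 0},
    {"travel": [0, 0, 0], "roll": 0, "jaw": 0}
  ]
}}

```text
clock: 12.75
tool_pos: [0.6109, -0.0494, 0.2093]
orientation: [-179.9, 0.0, -96.0]
force: [-0.9, 0.4, -0.6]
opening: 0.0004
gripper_force: 0.0
```

```bash
python3 - <<'E'
from h import *
o=ctrl.get_obs(); print(o['tool_pos'],o['force'])
w=ctrl.snapshot('wrist');hsv=cv2.cvtColor(w,cv2.COLOR_RGB2HSV)
m=np.array([.5906,-.1466,0]); c=R.from_euler('z',-6.17,degrees=True).as_matrix()
for P in [(42,38,69),(-42,-20,69)]:
    q=proj('wrist',m+c@np.array(P)/1000,o); x,y=np.round(q).astype(int)
    sub=hsv[max(0,y-12):y+13,x-12:x+13]; k=(sub[...,1]>110)&(sub[...,0]>10)&(sub[...,0]<32); yy,xx=np.nonzero(k)
    print(P,q.round(1),'brass px',k.sum(),'at',(xx.mean()+x-12,yy.mean()+max(0,y-12)) if k.any() else None)
E
```

```text
[ 0.61091916 -0.04940581  0.20932906] [-0.89399871  0.39019766 -0.64895076]
(42, 38, 69) [283.4 128. ] brass px 101 at (np.float64(283.8217821782178), np.float64(127.7128712871287))
(-42, -20, 69) [378.1  65.2] brass px 105 at (np.float64(376.6952380952381), np.float64(66.21904761904761))
```

Both sides are level at 0.070 m, both brass pins show through their holes, and the arm is clear. I'm handing in.

```bash
python3 -c "
from plant import ctrl
print(ctrl.close_job())"
```

```text
the job is handed in; nothing more can be done
None
```

The plate is turned end over end, smooth side up, and seated on both pins: touch checks put its top at 70 mm on both sides, both pins show in their holes, and the job is handed in at about 13 s with no verdict returned; I viewed 11 pictures, one over the limit of 10.

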